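Take a filter reading on the spectrophotometer

ROBOT

A 6-joint arm with a two-finger parallel gripper is mounted at the origin on the work surface. World frame = base frame: x ahead of the robot, y to its left, z up, the work surface at z = 0. Lengths are in m, angles in rad, forces in N, time in s.
With the tool pointing down it reaches from about 0.35 to 0.725 m from the base axis. Payload 6 kg.
Tool frame: the origin (TCP) lies midway between the tips of the shut fingers; the grasp point (between the pads) lies 19 mm behind it (grip_depth is the distance from the TCP to the grasp point, in m); z points along the fingers, y is the line along which they close (so a half turn about z gives the same grasp; the last joint's range is limited). The gripper opens to 85 mm and grips with 20 to 120 N. Pads are 22 mm wide; open, the fingers measure 114 mm over their backs; the gripper's body (76 mm by 85 mm) begins 54 mm behind the grasp point. The pads swing forward as they close: fully open they stand 13 mm farther back than shut.
Start: joints at [-0.974, 0.04, 0.085, 0, -1.615, -0.334], TCP at [0.156, -0.579, 0.231] pointing down, gripper open.
Joint ranges: [-2.56, 2.56], [-1.29, 2.01], [-1.08, 1.49], [-3.29, 1.98], [-2.81, -0.18], [-2.99, 2.99]. Speed limits (rad/s): [2.57, 2.57, 3.01, 3.14, 3.14, 3.14].

INTERFACE

Orientations are given as a rotation vector (axis times angle).
In Python, from cell import * gives the robot as it stands.
- The arm moves only by the tool send_rows, never from a script. Its argument "commands" is a list of rows, each an object of numbers: "ax", "ay", "az": the turn, a rotation vector about the tool's x, y, z in rad; "tx", "ty", "tz": the shift along the tool's x, y, z in m; "gripper": the finger opening in m, from 0 to 0.0854. In form: [{"ax": .., "ay": .., "az": .., "tx": .., "ty": .., "tz": .., "gripper": ..}, ...]. A call has 1 to 12 rows; each row is the pose to reach, as a shift and turn from the pose commanded when the call began, along the tool's axes at that moment; what a row does not reach only later rows make up. A row lasts 1/12 s, in which the tool goes at most 41.7 mm and 7.16 degrees, less where a joint would pass 70% of its speed; a pose out of reach is approached as far as the arm can. A call with a gripper value outside its range is refused whole. The fingers move at their own pace and stop on an object; "grip_force" is the grip in N (left out, the last holds). Time passes only in rows, so rows that repeat a pose let the fingers close. It gives the time, the measured TCP pose, the force, the opening and the grip force at its end, in the units of the state.
- get_obs(): the state, without advancing time (a new reading comes with each control period).
- capture(name): name is "scene" or "top" or "wrist"; returns a dict with "image" (420x560x3 uint8, red, green, blue), "fov_y" (degrees; the focal length in pixels is half the picture's height over the tangent of half this angle, whatever the lens; pixels are square), "cx", "cy" (the principal point, pixels), "distortion" ([k1, k2, p1, p2, k3] as OpenCV has them; the pictures are not rectified), "R" (3x3) and "t" (3): a world point X has camera coordinates R X + t. Camera axes: x right, y down, z forward; pixel columns grow to the right and rows downward; lengths in m; the calibration is good to about 2 mm. A picture is of the moment at which its call begins. There is no depth.
- finish_job(): hands the job in; it is judged then, once.
Trained networks look in the newest picture that a camera, given by its name, has taken for a name from the list of things; names that differ only in an ending like _2 or _b are one class to them, and where a whole thing is asked for, a point or a joint stands for the part that bears it (a point fixed in the world has none). Each returns a list of dicts, best first, with "conf" (0 to 1); they miss things now and then, are a little off and sometimes report something else, mostly with a low value. They report only what shows in the picture. A call takes as long as a camera call. They do not tell look-alikes from the thing itself.
- find_in(query, camera): "at" ([x, y, z] in m, in the coordinates of the camera as it stood for that picture, good to about 4 mm: the middle of the surface that is visible of it).
- mark_of(query, camera): "at" ([x, y, z] in m, in the coordinates of the camera as it stood for that picture, good to about 4 mm: a listed point, or the origin of a listed thing).
The state is a dict: "time": time; "q": joint angles; "qvel": joint speeds; "effort": joint torques, N m; "ee_pos": TCP position; "eef_rot": TCP orientation; "force": force on the tool from outside, world axes, zero at the start; "wrist_torque": the same for the moment, N m; "finger_gap": finger opening in m; "grip_force": force on a finger pad.
Only numpy, scipy, OpenCV 4.12 (cv2) and the standard library are available. Lean on these libraries where they do the work, as an engineer would, in place of code of your own. Each camera call takes 0.05 s, during which the arm holds its last target. There are 200 camera calls.

TASK

Take a reading of the dark blue reference filter on the spectrophotometer: gently shut the lid of the sample compartment without slamming it, then pull the changer rod at the front by its black knob out to its last click, and let go of the instrument for about two seconds while the reading settles. Then push the rod fully home again, leaving the lid shut and the bottles and flask standing where they are.

Things in the scene. Friction and masses are not known exactly. Their poses are not given: they have to be found in the camera images.
- spectrophotometer: Fixed bench instrument, ivory housing on a slate-grey base, 330 mm deep (its x axis), 420 mm wide (y), flat top deck 145 mm above the bench. Origin on the bench under its centre; +x points to its rear, +y to the left of someone facing its front, z up. Front face at x = -165 mm; it carries the rod and knob at y = -100 mm, and a sloping console with keys at y above -15 mm. The sample compartment is an open well in the deck under the lid, x -125 to 15 mm, y -155 to -45 mm.
- lid (a joint): Hinge of the slate-grey sample-compartment lid: 0 = shut flat on the deck, positive = open (rad, up to 1.45). Starts open at 0.85 to 1.3. A stiff friction hinge: the lid stays at any angle where it is left; moving it takes about 1 to 3 N at its free edge.
- lid_hinge (a point): Point on the lid's hinge line, midway along the lid's width, on its underside, at deck height (145 mm). The hinge line runs along the instrument's y axis at its x = +20 mm. The deck behind it is flat and clear.
- lid_edge (a point): Middle of the lid's free front edge, on its outer (upper) face, 155 mm from the hinge line. The lid is a slab 155 mm long (hinge to free edge), 140 mm wide (along the instrument's y), 16 mm thick, with a 12 mm finger lip, 50 mm wide, beyond the free edge.
- cell_rod (a joint): Slide of the changer rod (m): 0 = fully home, growing as it is pulled out from the front (along the instrument's -x). Click stops at 0, 0.016, 0.032 and 0.048; the one at 0.048 is the last and puts the dark blue filter in the beam; end stop at 0.0495. It stays in each click when let go; leaving one takes about 3 to 5 N. Starts at 0.
- knob (a point): Centre of the black round knob on the end of the rod, 112 mm above the bench, moving with the rod. Knob 34 mm across and 16 mm thick (along the rod); the bare steel rod behind it is 8 mm thick. At home the back of the knob stands 48 mm off the front face, 42 mm off a steel bushing (22 mm across) round the rod.
- white_bottle_mid (a point): White plastic bottle with red cap, 72 mm across, 160 mm tall, standing loose on the bench; point half-way up. Bystander.
- flask_mid (a point): Empty conical glass flask, 84 mm across the foot, 140 mm tall, standing loose on the bench; point half-way up. Bystander.
- amber_bottle_mid (a point): Small brown glass bottle with black cap, 48 mm across, 90 mm tall, standing loose on the bench; point half-way up. Bystander.
Things that resemble listed ones, but are neither listed nor needed, are in the scene too. What is shaped like the part that bears amber_bottle_mid but purple or turquoise is not meant.

How it is judged:
By the outcome, as a careful person would: the job done as asked, in the order asked, and still so for the second after the job is handed in, with the robot touching nothing.
It also fails if it takes over 58 s, if anything falls off the work surface, if the arm or the gripper's body presses on something with over 40 N, if the wrist force passes 120 N, or if a joint passes its speed limit or range.

## Working session

There is one attempt and no reset: what is moved stays moved. The work goes in short steps, Python scripts to look and compute and a tool call to move; the robot and the scene stay as the last step left them, time stands still between calls to the robot, and variables do not carry over. Pictures are saved under pics/ and viewed, at most 10 in all, crops included, and the job is handed in when it is done.

Besides the shell and the picture viewer there is one more tool, called after "Emit:" in YAML: its name, and indented under it one key for each argument. send_rows: Moves the arm, as the interface text tells. Its arguments: {"type":"object","properties":{"commands":{"type":"array"},"grip_force":{"type":"number"}},"required":["commands"]}

```bash
ls; mkdir -p pics; cat > h.py <<'E'
from cell import *
import numpy as np, cv2
from scipy.spatial.transform import Rotation as Ro
def w(c,p): return np.array(c["R"]).T@(np.array(p)-np.array(c["t"]))
def proj(c,X):
    X=np.atleast_2d(X); f=210/np.tan(np.radians(c["fov_y"])/2)
    K=np.array([[f,0,c["cx"]],[0,f,c["cy"]],[0,0,1.]])
    return cv2.projectPoints(X.astype(float),cv2.Rodrigues(np.array(c["R"]))[0],np.array(c["t"],float),K,np.array(c["distortion"],float))[0][:,0]
E
python3 - <<'E'
from h import *
np.set_printoptions(precision=4,suppress=True)
for n in ("scene","top"):
    c=capture(n); cv2.imwrite(f"pics/{n}1.png",cv2.cvtColor(c["image"],cv2.COLOR_RGB2BGR))
    print(n)
    for q in ("spectrophotometer","lid_hinge","lid_edge","knob","white_bottle_mid","flask_mid","amber_bottle_mid"):
        for d in mark_of(q,n)[:3]:
            X=w(c,d["at"]); print(q,round(d["conf"],2),X,proj(c,X)[0].round())
print(get_obs())
E
```

```text
pics
scene
lid_hinge 0.71 [ 0.4853 -0.1336  0.143 ] [234. 151.]
lid_edge 0.82 [ 0.4784 -0.0543  0.2783] [254. 121.]
knob 0.78 [0.4503 0.1094 0.1126] [309. 195.]
knob 0.64 [ 0.4862 -0.1306  0.1414] [235. 152.]
white_bottle_mid 0.78 [0.3398 0.3274 0.0774] [403. 223.]
white_bottle_mid 0.4 [0.4486 0.1098 0.1141] [310. 194.]
flask_mid 0.72 [0.6535 0.1917 0.0682] [278. 269.]
amber_bottle_mid 0.71 [0.5647 0.3254 0.0418] [345. 284.]
amber_bottle_mid 0.68 [0.4879 0.3362 0.0404] [368. 268.]
amber_bottle_mid 0.65 [0.6637 0.3556 0.0414] [328. 318.]
top
spectrophotometer 0.97 [ 0.5831 -0.1057 -0.0003] [349. 217.]
spectrophotometer 0.45 [0.6525 0.1843 0.0674] [230. 183.]
lid_hinge 0.93 [ 0.4973 -0.1301  0.1454] [371. 248.]
lid_hinge 0.64 [0.4524 0.1059 0.1099] [262. 268.]
lid_hinge 0.62 [ 0.5885 -0.1022 -0.0005] [347. 215.]
lid_edge 0.87 [ 0.4778 -0.0578  0.2799] [348. 253.]
knob 0.91 [0.4496 0.1039 0.1068] [263. 269.]
white_bottle_mid 0.66 [0.342  0.3226 0.0803] [164. 318.]
white_bottle_mid 0.48 [ 0.477  -0.0543  0.2795] [346. 254.]
flask_mid 0.82 [0.6504 0.1853 0.0695] [230. 183.]
amber_bottle_mid 0.91 [0.4843 0.3361 0.0432] [164. 254.]
amber_bottle_mid 0.81 [0.6671 0.3553 0.0455] [159. 177.]
amber_bottle_mid 0.73 [0.5666 0.3261 0.042 ] [170. 220.]
{'time': 0.8, 'q': array([-0.9743,  0.0402,  0.0848, -0.    , -1.6155, -0.3337]), 'qvel': array([-0.0019, -0.0023,  0.0008,  0.0005, -0.0013, -0.0005]), 'effort': array([ -0.    , -36.7892,  34.7424,   6.9325,  -0.0008,  -0.    ]), 'ee_pos': array([ 0.1559, -0.5794,  0.2313]), 'eef_rot': array([ 0.4116, -3.1145, -0.0001]), 'force': array([ 0.3192, -0.0982,  0.7162]), 'wrist_torque': array([-0.0042,  0.0125, -0.0374]), 'grip_force': 0.0, 'finger_gap': 0.08542195107409423}
```

View pics/scene1.png

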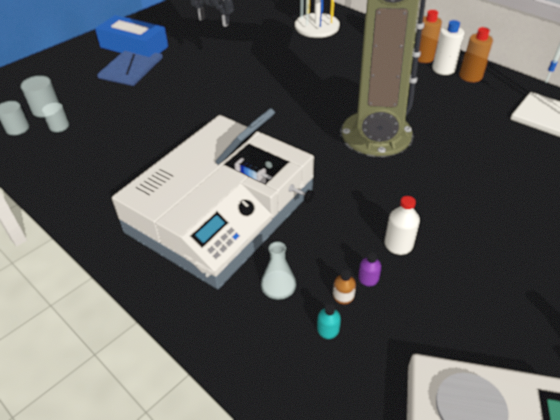

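View pics/top1.png

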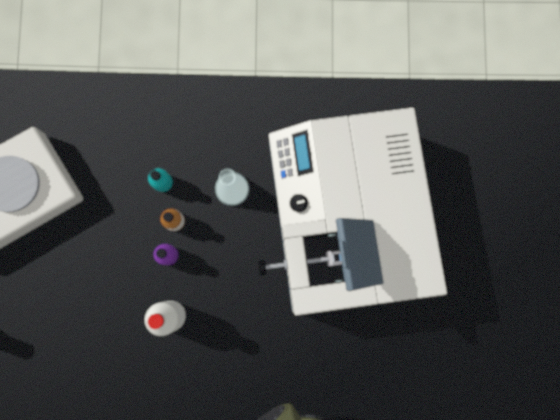

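The scene view shows the instrument's front facing world +y, with the lid half open at (254,121) and the knob at (305,193). The flask is at (278,270) and the white bottle at (403,225). Amber candidates are (345,284), (368,268) and (328,318). The brown one at (345,284), top (172,219), is the one meant; the other two are purple and turquoise. None of them need touching. The top view puts the deck corners at about (416,108), (446,295) and (294,314). I'll fit the instrument pose and check it with an overlay.

```bash
cat >> h.py <<'E'
def inst(p,X):
    c,s=np.cos(p[2]),np.sin(p[2]); X=np.atleast_2d(X)
    return np.c_[p[0]+c*X[:,0]-s*X[:,1],p[1]+s*X[:,0]+c*X[:,1],X[:,2]]
def lid(r,a,y=-.1,n=.016): return [.02-r*np.cos(a)+n*np.sin(a),y,.145+r*np.sin(a)+n*np.cos(a)]
E
python3 - <<'E'
from h import *
from scipy.optimize import least_squares
np.set_printoptions(precision=4,suppress=True)
C={n:capture(n) for n in("scene","top")}
corn=[[.165,.21,.145],[.165,-.21,.145],[-.165,-.21,.145]]
px=np.array([[416,108],[446,295],[294,314]])
def res(p):
    r=[]
    for m,X,ww in [([.0,0,0],[.5858,-.104,0],.5),([.02,-.1,.145],[.4973,-.1301,.1454],1),([.02,-.1,.145],[.4853,-.1336,.143],1),([-.221,-.1,.112],[.4496,.1039,.11],1),([-.221,-.1,.112],[.4503,.1094,.112],1),
        (lid(.155,p[3]),[.478,-.056,.279],2)]:
        r+=list(ww*(inst(p,m)[0]-X)/.004)
    r+=list(((proj(C["top"],inst(p,corn))-px)/2).ravel())
    return r
s=least_squares(res,[.585,-.1,-1.4,.94],loss="soft_l1"); p=s.x; print(p,np.degrees(p[2]),np.array(res(p)).round(1))
np.save("p.npy",p)
print("knob",inst(p,[-.221,-.1,.112]),"edge",inst(p,lid(.155,p[3])))
out=[]
for n in C:
    im=cv2.cvtColor(C[n]["image"],cv2.COLOR_RGB2BGR); im=cv2.resize(im,None,fx=3,fy=3,interpolation=cv2.INTER_CUBIC)
    def poly(P,col):
        q=proj(C[n],inst(p,P))*3+1; cv2.polylines(im,[q.round().astype(int)],True,col,1)
    poly(corn+[[-.165,-.21,0],[-.165,-.21,.145]],(0,0,255))
    a=p[3]; poly([lid(0,a,-.17),lid(0,a,-.03),lid(.155,a,-.03),lid(.155,a,-.17)],(0,255,0))
    poly([[-.213,-.1+.017*np.cos(t),.112+.017*np.sin(t)] for t in np.linspace(0,6.2,20)],(255,0,255))
    poly([[-.229,-.1+.017*np.cos(t),.112+.017*np.sin(t)] for t in np.linspace(0,6.2,20)],(255,255,0))
    k=(proj(C[n],inst(p,[-.06,-.1,.15]))[0]*3).astype(int); out.append(im[max(0,k[1]-290):k[1]+290,max(0,k[0]-200):k[0]+200][:580])
h=min(o.shape[0] for o in out)
cv2.imwrite("pics/ov.png",np.hstack([o[:h] for o in out]))
E
```

```text
[ 0.5841 -0.099  -1.4328  0.9455] -82.0939245590742 [-0.2  0.6  0.  -2.4 -0.6 -0.1  0.6  0.3  0.5  1.3  0.6  0.5  1.1 -0.8
  0.  -0.4  0.2  0.5 -0.4 -0.3  0.6  0.   0.1  0.6]
knob [[0.4547 0.1061 0.112 ]] edge [[ 0.4771 -0.0556  0.28  ]]
```

View pics/ov.png

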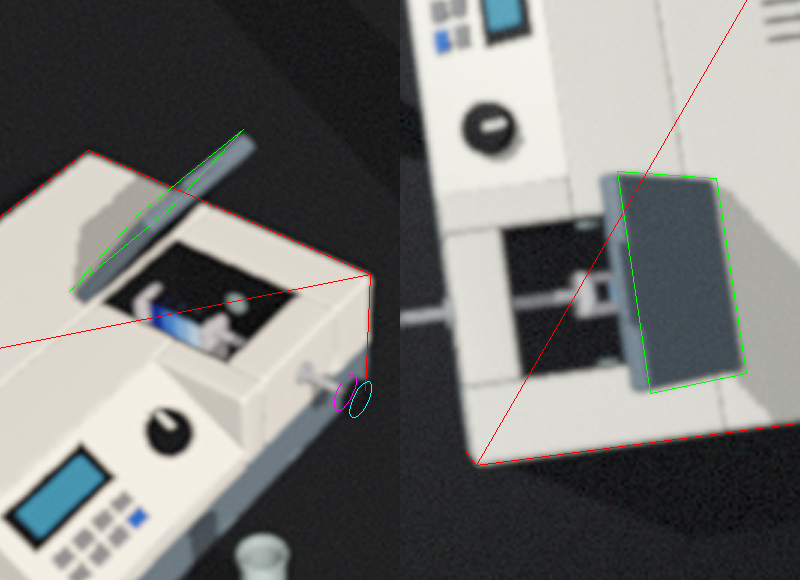

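The overlay matches the housing and lid in both views, with the lid angle near 0.95. Next I'll work out the approach.

```bash
cat >> h.py <<'E'
p=np.load("p.npy") if __import__("os").path.exists("p.npy") else None
def Rt():
    x=np.array([np.cos(p[2]),np.sin(p[2]),0]); z=np.array([0,0,-1.]); return np.c_[x,np.cross(z,x),z]
def rel(X):  # instr TCP pos -> tool shift, turn
    o=get_obs(); R=Ro.from_rotvec(o["eef_rot"]).as_matrix()
    print("t",round(o["time"],2),"shift",(R.T@(inst(p,X)[0]-o["ee_pos"])).round(4),"turn",Ro.from_matrix(R.T@Rt()).as_rotvec().round(4),"F",o["force"].round(2))
E
python3 - <<'E'
from h import *
rel([-.025,-.1,.31]); print(inst(p,[-.025,-.1,.31]))
E
```

```text
t 0.9 shift [-0.4422  0.3899 -0.0787] turn [ 1.000e-04  0.000e+00 -1.446e+00] F [-0.44  0.01  0.7 ]
[[ 0.48164892 -0.08800329  0.31      ]]
```

Emit:
send_rows:
  commands:
    - {"tx": -0.02,"ty": 0.02,"tz": -0.03,"az": -0.1,"gripper": 0}
    - {"tx": -0.05,"ty": 0.045,"tz": -0.05,"az": -0.22,"gripper": 0}
    - {"tx": -0.075,"ty": 0.07,"tz": -0.065,"az": -0.34,"gripper": 0}
    - {"tx": -0.105,"ty": 0.095,"tz": -0.079,"az": -0.46,"gripper": 0}
    - {"tx": -0.135,"ty": 0.12,"tz": -0.079,"az": -0.58,"gripper": 0}
    - {"tx": -0.165,"ty": 0.145,"tz": -0.079,"az": -0.7,"gripper": 0}
    - {"tx": -0.195,"ty": 0.172,"tz": -0.079,"az": -0.82,"gripper": 0}
    - {"tx": -0.225,"ty": 0.198,"tz": -0.079,"az": -0.94,"gripper": 0}
    - {"tx": -0.255,"ty": 0.225,"tz": -0.079,"az": -1.06,"gripper": 0}
    - {"tx": -0.285,"ty": 0.251,"tz": -0.079,"az": -1.18,"gripper": 0}
    - {"tx": -0.315,"ty": 0.278,"tz": -0.079,"az": -1.3,"gripper": 0}
    - {"tx": -0.345,"ty": 0.304,"tz": -0.079,"az": -1.42,"gripper": 0}

```text
$.commands[0]: bad value
```

```bash
python3 - <<'E'
from h import *
rel([-.025,-.1,.31]); print(get_obs()["finger_gap"])
E
```

```text
t 0.9 shift [-0.4422  0.3899 -0.0787] turn [ 1.000e-04  0.000e+00 -1.446e+00] F [-0.44  0.01  0.7 ]
0.08521843450934376
```

Emit:
send_rows:
  commands:
    - {"ax": 0,"ay": 0,"tx": -0.02,"ty": 0.02,"tz": -0.03,"az": -0.1,"gripper": 0}
    - {"ax": 0,"ay": 0,"tx": -0.05,"ty": 0.045,"tz": -0.05,"az": -0.22,"gripper": 0}
    - {"ax": 0,"ay": 0,"tx": -0.075,"ty": 0.07,"tz": -0.065,"az": -0.34,"gripper": 0}
    - {"ax": 0,"ay": 0,"tx": -0.105,"ty": 0.095,"tz": -0.079,"az": -0.46,"gripper": 0}
    - {"ax": 0,"ay": 0,"tx": -0.135,"ty": 0.12,"tz": -0.079,"az": -0.58,"gripper": 0}
    - {"ax": 0,"ay": 0,"tx": -0.165,"ty": 0.145,"tz": -0.079,"az": -0.7,"gripper": 0}
    - {"ax": 0,"ay": 0,"tx": -0.195,"ty": 0.172,"tz": -0.079,"az": -0.82,"gripper": 0}
    - {"ax": 0,"ay": 0,"tx": -0.225,"ty": 0.198,"tz": -0.079,"az": -0.94,"gripper": 0}
    - {"ax": 0,"ay": 0,"tx": -0.255,"ty": 0.225,"tz": -0.079,"az": -1.06,"gripper": 0}
    - {"ax": 0,"ay": 0,"tx": -0.285,"ty": 0.251,"tz": -0.079,"az": -1.18,"gripper": 0}
    - {"ax": 0,"ay": 0,"tx": -0.315,"ty": 0.278,"tz": -0.079,"az": -1.3,"gripper": 0}
    - {"ax": 0,"ay": 0,"tx": -0.345,"ty": 0.304,"tz": -0.079,"az": -1.42,"gripper": 0}

```text
time: 1.9
ee_pos: [0.4106, -0.1942, 0.3108]
eef_rot: [-2.348, 2.086, -0.002]
force: [1.5, -0.7, -0.0]
finger_gap: -0.0002
grip_force: 0.0
```

```bash
python3 - <<'E'
from h import *
rel([-.025,-.1,.31]); print(get_obs()["finger_gap"])
E
```

```text
t 1.9 shift [-0.0971 -0.0831  0.0009] turn [-0.0014 -0.0001 -0.0197] F [ 1.5  -0.65 -0.01]
-0.00016621252334548782
```

Emit:
send_rows:
  commands:
    - {"ax": 0,"ay": 0,"az": -0.01,"tx": -0.025,"ty": -0.021,"tz": 0,"gripper": 0}
    - {"ax": 0,"ay": 0,"az": -0.024,"tx": -0.05,"ty": -0.042,"tz": 0,"gripper": 0}
    - {"ax": 0,"ay": 0,"az": -0.024,"tx": -0.075,"ty": -0.063,"tz": 0,"gripper": 0}
    - {"ax": 0,"ay": 0,"az": -0.024,"tx": -0.095,"ty": -0.08,"tz": 0,"gripper": 0}
    - {"ax": 0,"ay": 0,"az": -0.024,"tx": -0.095,"ty": -0.08,"tz": 0,"gripper": 0}

```text
time: 2.32
ee_pos: [0.4805, -0.0894, 0.309]
eef_rot: [2.371, -2.06, -0.003]
force: [-0.6, -0.4, -0.7]
finger_gap: -0.0
grip_force: 0.0
```

```bash
python3 - <<'E'
from h import *
np.set_printoptions(precision=4,suppress=True)
a0=p[3]
for a in np.linspace(a0,0,14):
    P=np.array(lid(.135,a)); P[0]+=.011
    print(round(a,3),P-np.array([-.025,-.1,.31]))
rel([-.025,-.1,.31])
c=capture("scene"); k=proj(c,inst(p,[-.06,-.1,.2]))[0]
im=cv2.cvtColor(c["image"],cv2.COLOR_RGB2BGR)[int(k[1])-80:int(k[1])+80,int(k[0])-100:int(k[0])+100]
cv2.imwrite("pics/a.png",cv2.resize(im,None,fx=3.5,fy=3.5))
E
```

```text
0.946 [-0.01    0.     -0.0462]
0.873 [-0.0185  0.     -0.0513]
0.8 [-0.0266  0.     -0.057 ]
0.727 [-0.0342  0.     -0.0633]
0.655 [-0.0414  0.     -0.0701]
0.582 [-0.048   0.     -0.0774]
0.509 [-0.0541  0.     -0.0852]
0.436 [-0.0596  0.     -0.0934]
0.364 [-0.0645  0.     -0.102 ]
0.291 [-0.0687  0.     -0.1109]
0.218 [-0.0723  0.     -0.1202]
0.145 [-0.0753  0.     -0.1296]
0.073 [-0.0775  0.     -0.1392]
0.0 [-0.079  0.    -0.149]
t 2.32 shift [-0.0013 -0.0013 -0.0011] turn [0.0017 0.0011 0.0018] F [-0.61 -0.38 -0.73]
```

View pics/a.png

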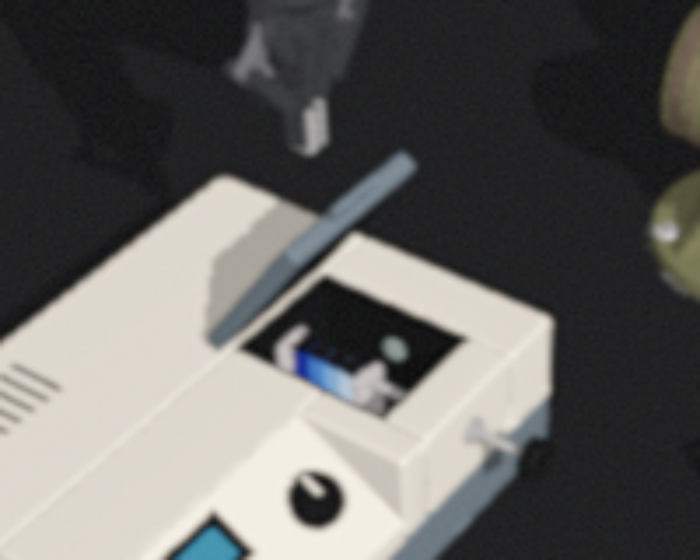

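Emit:
send_rows:
  commands:
    - {"ax": 0,"ay": 0,"az": 0,"tx": 0,"ty": 0,"tz": 0.018,"gripper": 0}
    - {"ax": 0,"ay": 0,"az": 0,"tx": 0,"ty": 0,"tz": 0.036,"gripper": 0}
    - {"ax": 0,"ay": 0,"az": 0,"tx": -0.004,"ty": 0,"tz": 0.041,"gripper": 0}
    - {"ax": 0,"ay": 0,"az": 0,"tx": -0.007,"ty": 0,"tz": 0.044,"gripper": 0}
    - {"ax": 0,"ay": 0,"az": 0,"tx": -0.01,"ty": 0,"tz": 0.046,"gripper": 0}
    - {"ax": 0,"ay": 0,"az": 0,"tx": -0.013,"ty": 0,"tz": 0.048,"gripper": 0}
    - {"ax": 0,"ay": 0,"az": 0,"tx": -0.016,"ty": 0,"tz": 0.05,"gripper": 0}
    - {"ax": 0,"ay": 0,"az": 0,"tx": -0.0185,"ty": 0,"tz": 0.0515,"gripper": 0}
    - {"ax": 0,"ay": 0,"az": 0,"tx": -0.021,"ty": 0,"tz": 0.053,"gripper": 0}
    - {"ax": 0,"ay": 0,"az": 0,"tx": -0.024,"ty": 0,"tz": 0.055,"gripper": 0}
    - {"ax": 0,"ay": 0,"az": 0,"tx": -0.0265,"ty": 0,"tz": 0.057,"gripper": 0}

```text
time: 3.28
ee_pos: [0.4755, -0.0663, 0.2535]
eef_rot: [-2.367, 2.065, -0.001]
force: [-0.1, -0.0, 1.9]
finger_gap: 0.0002
grip_force: 0.9
```

```bash
python3 - <<'E'
from h import *
rel([-.0515,-.1,.253]);
c=capture("scene"); k=proj(c,inst(p,[-.06,-.1,.2]))[0]
for n in("scene","top"):
    c=capture(n)
    d=mark_of("lid_edge",n)[0];X=w(c,d["at"]);print(X,np.degrees(0), (X-inst(p,lid(.155,.8))[0]).round(4))
im=cv2.cvtColor(capture("scene")["image"],cv2.COLOR_RGB2BGR)[int(k[1])-80:int(k[1])+80,int(k[0])-100:int(k[0])+100]
cv2.imwrite("pics/b.png",cv2.resize(im,None,fx=3.5,fy=3.5))
E
```

```text
t 3.28 shift [-0.0042 -0.0031  0.0005] turn [-0.0008  0.0001 -0.002 ] F [-0.08 -0.04  1.88]
[ 0.47593139 -0.0408365   0.26941186] 0.0 [ 0.0014 -0.0039  0.0021]Traceback (most recent call last):
  File "<stdin>", line 6, in <module>
IndexError: list index out of range
```

Emit:
send_rows:
  commands:
    - {"ax": 0,"ay": 0,"az": 0,"tx": -0.0025,"ty": 0,"tz": 0.002,"gripper": 0}
    - {"ax": 0,"ay": 0,"az": 0,"tx": -0.005,"ty": 0,"tz": 0.004,"gripper": 0}
    - {"ax": 0,"ay": 0,"az": 0,"tx": -0.0075,"ty": 0,"tz": 0.0065,"gripper": 0}
    - {"ax": 0,"ay": 0,"az": 0,"tx": -0.01,"ty": 0,"tz": 0.0085,"gripper": 0}
    - {"ax": 0,"ay": 0,"az": 0,"tx": -0.0125,"ty": 0,"tz": 0.011,"gripper": 0}
    - {"ax": 0,"ay": 0,"az": 0,"tx": -0.015,"ty": 0,"tz": 0.0132,"gripper": 0}
    - {"ax": 0,"ay": 0,"az": 0,"tx": -0.017,"ty": 0,"tz": 0.0156,"gripper": 0}
    - {"ax": 0,"ay": 0,"az": 0,"tx": -0.0193,"ty": 0,"tz": 0.018,"gripper": 0}
    - {"ax": 0,"ay": 0,"az": 0,"tx": -0.0215,"ty": 0,"tz": 0.0204,"gripper": 0}
    - {"ax": 0,"ay": 0,"az": 0,"tx": -0.0235,"ty": 0,"tz": 0.023,"gripper": 0}
    - {"ax": 0,"ay": 0,"az": 0,"tx": -0.0255,"ty": 0,"tz": 0.0256,"gripper": 0}
    - {"ax": 0,"ay": 0,"az": 0,"tx": -0.0275,"ty": 0,"tz": 0.0282,"gripper": 0}

```text
time: 4.53
ee_pos: [0.4716, -0.0391, 0.2248]
eef_rot: [-2.367, 2.065, 0.0]
force: [1.0, -0.2, 2.1]
finger_gap: 0.0002
grip_force: 0.7
```

```bash
python3 - <<'E'
from h import *
rel([-.079,-.1,.2248])
E
```

```text
t 4.53 shift [-0.0041 -0.0032  0.    ] turn [-0.0001  0.0002 -0.0019] F [ 1.03 -0.24  2.09]
```

Emit:
send_rows:
  commands:
    - {"ax": 0,"ay": 0,"az": 0,"tx": -0.0018,"ty": 0,"tz": 0.0027,"gripper": 0}
    - {"ax": 0,"ay": 0,"az": 0,"tx": -0.0037,"ty": 0,"tz": 0.0055,"gripper": 0}
    - {"ax": 0,"ay": 0,"az": 0,"tx": -0.0055,"ty": 0,"tz": 0.0082,"gripper": 0}
    - {"ax": 0,"ay": 0,"az": 0,"tx": -0.0072,"ty": 0,"tz": 0.011,"gripper": 0}
    - {"ax": 0,"ay": 0,"az": 0,"tx": -0.0088,"ty": 0,"tz": 0.0139,"gripper": 0}
    - {"ax": 0,"ay": 0,"az": 0,"tx": -0.0104,"ty": 0,"tz": 0.0168,"gripper": 0}
    - {"ax": 0,"ay": 0,"az": 0,"tx": -0.0118,"ty": 0,"tz": 0.0197,"gripper": 0}
    - {"ax": 0,"ay": 0,"az": 0,"tx": -0.0132,"ty": 0,"tz": 0.0227,"gripper": 0}
    - {"ax": 0,"ay": 0,"az": 0,"tx": -0.0146,"ty": 0,"tz": 0.0257,"gripper": 0}
    - {"ax": 0,"ay": 0,"az": 0,"tx": -0.0158,"ty": 0,"tz": 0.0288,"gripper": 0}
    - {"ax": 0,"ay": 0,"az": 0,"tx": -0.017,"ty": 0,"tz": 0.0319,"gripper": 0}
    - {"ax": 0,"ay": 0,"az": 0,"tx": -0.0182,"ty": 0,"tz": 0.035,"gripper": 0}

```text
time: 5.53
ee_pos: [0.4691, -0.0212, 0.1897]
eef_rot: [-2.367, 2.065, 0.0]
force: [-0.6, 1.2, 1.2]
finger_gap: 0.0001
grip_force: 0.6
```

Emit:
send_rows:
  commands:
    - {"ax": 0,"ay": 0,"az": 0,"tx": -0.0006,"ty": 0,"tz": 0.0018,"gripper": 0}
    - {"ax": 0,"ay": 0,"az": 0,"tx": -0.0012,"ty": 0,"tz": 0.0036,"gripper": 0}
    - {"ax": 0,"ay": 0,"az": 0,"tx": -0.0018,"ty": 0,"tz": 0.0054,"gripper": 0}
    - {"ax": 0,"ay": 0,"az": 0,"tx": -0.0024,"ty": 0,"tz": 0.0072,"gripper": 0}
    - {"ax": 0,"ay": 0,"az": 0,"tx": -0.003,"ty": 0,"tz": 0.009,"gripper": 0}
    - {"ax": 0,"ay": 0,"az": 0,"tx": -0.0034,"ty": 0,"tz": 0.0106,"gripper": 0}
    - {"ax": 0,"ay": 0,"az": 0,"tx": -0.0038,"ty": 0,"tz": 0.0122,"gripper": 0}
    - {"ax": 0,"ay": 0,"az": 0,"tx": -0.0042,"ty": 0,"tz": 0.0138,"gripper": 0}
    - {"ax": 0,"ay": 0,"az": 0,"tx": -0.0046,"ty": 0,"tz": 0.0154,"gripper": 0}
    - {"ax": 0,"ay": 0,"az": 0,"tx": -0.005,"ty": 0,"tz": 0.017,"gripper": 0}
    - {"ax": 0,"ay": 0,"az": 0,"tx": -0.0053,"ty": 0,"tz": 0.0184,"gripper": 0}
    - {"ax": 0,"ay": 0,"az": 0,"tx": -0.0055,"ty": 0,"tz": 0.0196,"gripper": 0}

```text
time: 6.53
ee_pos: [0.4683, -0.0158, 0.1703]
eef_rot: [2.367, -2.065, -0.0]
force: [-1.0, -0.3, 1.2]
finger_gap: -0.0002
grip_force: 0.6
```

```bash
python3 - <<'E'
from h import *
rel([-.104,-.1,.161])
E
```

```text
t 6.53 shift [-0.0057 -0.0032  0.0093] turn [ 0.0002  0.0001 -0.0019] F [-0.97 -0.32  1.23]
```

Emit:
send_rows:
  commands:
    - {"ax": 0,"ay": 0,"az": 0,"tx": -0.0003,"ty": 0,"tz": 0.0012,"gripper": 0}
    - {"ax": 0,"ay": 0,"az": 0,"tx": -0.0006,"ty": 0,"tz": 0.0024,"gripper": 0}
    - {"ax": 0,"ay": 0,"az": 0,"tx": -0.0009,"ty": 0,"tz": 0.0036,"gripper": 0}
    - {"ax": 0,"ay": 0,"az": 0,"tx": -0.0011,"ty": 0,"tz": 0.0048,"gripper": 0}
    - {"ax": 0,"ay": 0,"az": 0,"tx": -0.0013,"ty": 0,"tz": 0.006,"gripper": 0}
    - {"ax": 0,"ay": 0,"az": 0,"tx": -0.0015,"ty": 0,"tz": 0.007,"gripper": 0}
    - {"ax": 0,"ay": 0,"az": 0,"tx": -0.0015,"ty": 0,"tz": 0.008,"gripper": 0}
    - {"ax": 0,"ay": 0,"az": 0,"tx": -0.0015,"ty": 0,"tz": 0.009,"gripper": 0}

```text
time: 7.2
ee_pos: [0.4682, -0.0142, 0.1614]
eef_rot: [-2.367, 2.065, 0.0]
force: [-0.9, 0.2, 0.6]
finger_gap: 0.0002
grip_force: 0.6
```

Emit:
send_rows:
  commands:
    - {"ax": 0,"ay": 0,"az": 0,"tx": 0,"ty": 0,"tz": 0.0005,"gripper": 0}
    - {"ax": 0,"ay": 0,"az": 0,"tx": 0,"ty": 0,"tz": 0.001,"gripper": 0}

```text
time: 7.37
ee_pos: [0.4683, -0.0142, 0.1611]
eef_rot: [-2.367, 2.065, -0.0]
force: [-4.2, 2.3, 7.3]
finger_gap: -0.0003
grip_force: 3.4
```

Emit:
send_rows:
  commands:
    - {"ax": 0,"ay": 0,"az": 0,"tx": 0,"ty": 0,"tz": 0.0005,"gripper": 0}
    - {"ax": 0,"ay": 0,"az": 0,"tx": 0,"ty": 0,"tz": 0.0005,"gripper": 0}

```text
time: 7.53
ee_pos: [0.4683, -0.0142, 0.1611]
eef_rot: [-2.367, 2.064, -0.001]
force: [-3.6, 2.4, 5.6]
finger_gap: 0.0
grip_force: 3.3
```

```bash
python3 - <<'E'
from h import *
rel([-.1,-.1,.23])
E
```

```text
t 7.53 shift [-0.0001 -0.0032 -0.0689] turn [-0.0009  0.0003 -0.0017] F [-3.65  2.38  5.63]
```

Emit:
send_rows:
  commands:
    - {"ax": 0,"ay": 0,"az": 0,"tx": 0,"ty": 0,"tz": -0.01,"gripper": 0}
    - {"ax": 0,"ay": 0,"az": 0,"tx": 0,"ty": 0,"tz": -0.04,"gripper": 0.0}
    - {"ax": 0,"ay": 0,"az": 0,"tx": -0.02,"ty": -0.003,"tz": -0.07,"gripper": 0.07}
    - {"ax": 0,"ay": 0,"az": 0,"tx": -0.055,"ty": -0.003,"tz": -0.07,"gripper": 0.07}
    - {"ax": 0,"ay": 0,"az": 0,"tx": -0.09,"ty": -0.003,"tz": -0.07,"gripper": 0.07}
    - {"ax": 0,"ay": 0,"az": 0,"tx": -0.121,"ty": -0.003,"tz": -0.07,"gripper": 0.07}
    - {"ax": 0,"ay": 0,"az": 0,"tx": -0.121,"ty": -0.003,"tz": -0.07,"gripper": 0.07}

```text
time: 8.12
ee_pos: [0.4541, 0.1098, 0.2299]
eef_rot: [-2.371, 2.06, 0.002]
force: [0.8, -0.6, -0.4]
finger_gap: 0.0602
grip_force: 0.0
```

```bash
python3 - <<'E'
from h import *
np.set_printoptions(precision=4,suppress=True)
rel([-.221,-.1,.23])
R=np.array([[np.cos(p[2]),np.sin(p[2])],[-np.sin(p[2]),np.cos(p[2])]])
ims=[]
for n in ("wrist","scene","top"):
    c=capture(n)
    for q in ("knob","lid_edge"):
        for d in mark_of(q,n)[:2]:
            X=w(c,d["at"]); print(n,q,round(d["conf"],2),X,"inst",R@(X[:2]-p[:2]))
    im=cv2.cvtColor(c["image"],cv2.COLOR_RGB2BGR)
    if n!="wrist":
        k=proj(c,inst(p,[-.1,-.1,.15]))[0].astype(int); im=cv2.resize(im[k[1]-60:k[1]+60,k[0]-80:k[0]+80],(400,300))
    else: im=cv2.resize(im,(400,300))
    ims.append(im)
cv2.imwrite("pics/c.png",np.vstack([np.hstack(ims[:2]),np.hstack([ims[2],ims[2]*0])]))
E
```

```text
t 8.12 shift [ 0.0037 -0.     -0.0001] turn [0.0003 0.0013 0.0019] F [ 0.83 -0.63 -0.43]
wrist knob 0.81 [0.4536 0.1024 0.1109] inst [-0.2175 -0.1016]
wrist lid_edge 0.7 [0.4643 0.0194 0.165 ] inst [-0.1338 -0.1024]
scene knob 0.62 [0.4504 0.1106 0.1124] inst [-0.2261 -0.1036]
scene lid_edge 0.55 [0.4655 0.023  0.1593] inst [-0.1371 -0.1007]
top lid_edge 0.78 [0.4649 0.0209 0.1616] inst [-0.1352 -0.1016]
```

View pics/c.png

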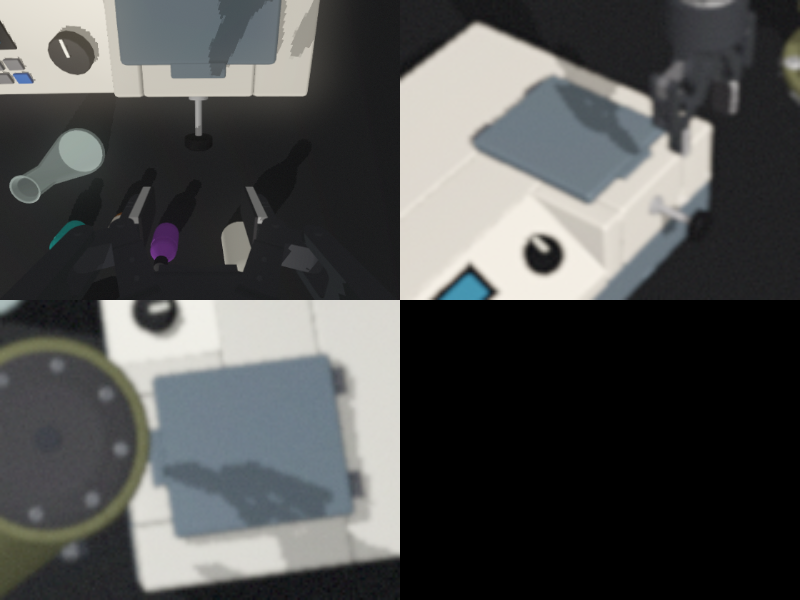

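The lid shows flat and shut in all three views. In the wrist view the knob sits at (199,142), centred between the fingers. Descending on it now.

Emit:
send_rows:
  commands:
    - {"ax": 0,"ay": 0,"az": 0,"tx": 0.003,"ty": 0.001,"tz": 0.025,"gripper": 0.07}
    - {"ax": 0,"ay": 0,"az": 0,"tx": 0.003,"ty": 0.001,"tz": 0.055,"gripper": 0.07}
    - {"ax": 0,"ay": 0,"az": 0,"tx": 0.003,"ty": 0.001,"tz": 0.085,"gripper": 0.07}
    - {"ax": 0,"ay": 0,"az": 0,"tx": 0.003,"ty": 0.001,"tz": 0.115,"gripper": 0.07}
    - {"ax": 0,"ay": 0,"az": 0,"tx": 0.003,"ty": 0.001,"tz": 0.14,"gripper": 0.07}
    - {"ax": 0,"ay": 0,"az": 0,"tx": 0.003,"ty": 0.001,"tz": 0.14,"gripper": 0.07}

```text
time: 9.07
ee_pos: [0.4513, 0.1011, 0.0843]
eef_rot: [2.36, -2.062, -0.007]
force: [-0.2, 0.0, 0.0]
finger_gap: 0.0696
grip_force: 0.0
```

```bash
python3 - <<'E'
from h import *
np.set_printoptions(precision=4,suppress=True)
rel([-.221,-.1015,.09])
R=np.array([[np.cos(p[2]),np.sin(p[2])],[-np.sin(p[2]),np.cos(p[2])]])
c=capture("wrist")
for d in mark_of("knob","wrist")[:2]:
    X=w(c,d["at"]); print(round(d["conf"],2),X,"inst",R@(X[:2]-p[:2]))
cv2.imwrite("pics/d.png",cv2.cvtColor(c["image"],cv2.COLOR_RGB2BGR))
E
```

```text
t 9.07 shift [-0.0045 -0.0025 -0.0057] turn [ 0.0088 -0.0021 -0.0034] F [-0.24  0.04  0.05]
0.56 [0.4541 0.107  0.1104] inst [-0.2219 -0.1005]
```

View pics/d.png

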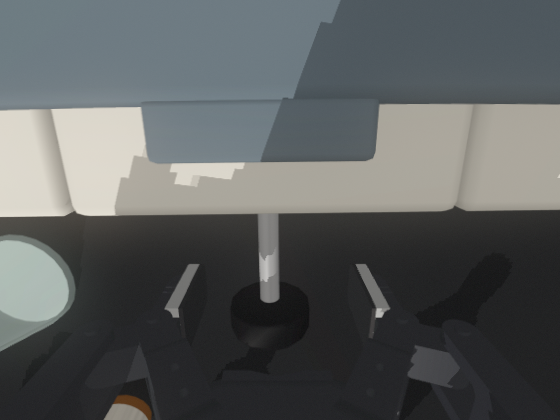

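The wrist view shows the knob between the open pads at (270,312), about 9 px left of mid-gap, and the pads are a little too near the housing. I'll let the arm settle and correct.

Emit:
send_rows:
  commands:
    - {"ax": 0,"ay": 0,"az": 0,"tx": -0.002,"ty": -0.001,"tz": 0,"gripper": 0.07}
    - {"ax": 0,"ay": 0,"az": 0,"tx": -0.002,"ty": -0.001,"tz": 0,"gripper": 0.07}
    - {"ax": 0,"ay": 0,"az": 0,"tx": -0.002,"ty": -0.001,"tz": 0,"gripper": 0.07}

```text
time: 9.42
ee_pos: [0.4558, 0.1055, 0.0919]
eef_rot: [-2.365, 2.063, -0.001]
force: [-0.6, -0.1, 0.7]
finger_gap: 0.0699
grip_force: 0.0
```

```bash
python3 - <<'E'
from h import *
rel([-.2215,-.1005,.09])
E
```

```text
t 9.42 shift [-0.0013  0.0015  0.0019] turn [-0.0026  0.0012 -0.0019] F [-0.61 -0.05  0.66]
```

Emit:
send_rows:
  commands:
    - {"ax": 0,"ay": 0,"az": 0,"tx": -0.001,"ty": 0.0015,"tz": 0.002,"gripper": 0.06}
    - {"ax": 0,"ay": 0,"az": 0,"tx": -0.001,"ty": 0.0015,"tz": 0.002,"gripper": 0.04}
    - {"ax": 0,"ay": 0,"az": 0,"tx": -0.001,"ty": 0.0015,"tz": 0.002,"gripper": 0.03}
    - {"ax": 0,"ay": 0,"az": 0,"tx": -0.001,"ty": 0.0015,"tz": 0.002,"gripper": 0.025}
    - {"ax": 0,"ay": 0,"az": 0,"tx": -0.001,"ty": 0.0015,"tz": 0.002,"gripper": 0.02}
    - {"ax": 0,"ay": 0,"az": 0,"tx": -0.001,"ty": 0.0015,"tz": 0.002,"gripper": 0.02}
  grip_force: 40

```text
time: 9.92
ee_pos: [0.454, 0.106, 0.0886]
eef_rot: [-2.366, 2.064, -0.001]
force: [5.3, 1.0, 0.2]
finger_gap: 0.0321
grip_force: 39.8
```

```bash
python3 - <<'E'
from h import *
o=get_obs(); print(o["grip_force"],o["finger_gap"]); rel([-.2215,-.1005,.09])
E
```

```text
39.76518221665174 0.032124354400085424
t 9.92 shift [-0.0006 -0.0002 -0.0014] turn [-0.002   0.0005 -0.0019] F [5.26 0.95 0.18]
```

Emit:
send_rows:
  commands:
    - {"ax": 0,"ay": 0,"az": 0,"tx": -0.003,"ty": 0,"tz": 0,"gripper": 0.02}
    - {"ax": 0,"ay": 0,"az": 0,"tx": -0.007,"ty": 0,"tz": 0,"gripper": 0.02}
    - {"ax": 0,"ay": 0,"az": 0,"tx": -0.011,"ty": 0,"tz": 0,"gripper": 0.02}
    - {"ax": 0,"ay": 0,"az": 0,"tx": -0.015,"ty": 0,"tz": 0,"gripper": 0.02}
    - {"ax": 0,"ay": 0,"az": 0,"tx": -0.02,"ty": 0,"tz": 0,"gripper": 0.02}
    - {"ax": 0,"ay": 0,"az": 0,"tx": -0.025,"ty": 0,"tz": 0,"gripper": 0.02}
    - {"ax": 0,"ay": 0,"az": 0,"tx": -0.03,"ty": 0,"tz": 0,"gripper": 0.02}
    - {"ax": 0,"ay": 0,"az": 0,"tx": -0.034,"ty": 0,"tz": 0,"gripper": 0.02}
    - {"ax": 0,"ay": 0,"az": 0,"tx": -0.038,"ty": 0,"tz": 0,"gripper": 0.02}
    - {"ax": 0,"ay": 0,"az": 0,"tx": -0.042,"ty": 0,"tz": 0,"gripper": 0.02}
    - {"ax": 0,"ay": 0,"az": 0,"tx": -0.046,"ty": 0,"tz": 0,"gripper": 0.02}
    - {"ax": 0,"ay": 0,"az": 0,"tx": -0.0485,"ty": 0,"tz": 0,"gripper": 0.02}

```text
time: 10.92
ee_pos: [0.4469, 0.1541, 0.0885]
eef_rot: [-2.367, 2.065, -0.001]
force: [6.5, -3.0, 2.1]
finger_gap: 0.0322
grip_force: 40.0
```

Emit:
send_rows:
  commands:
    - {"ax": 0,"ay": 0,"az": 0,"tx": 0,"ty": 0,"tz": 0,"gripper": 0.02}
    - {"ax": 0,"ay": 0,"az": 0,"tx": 0,"ty": 0,"tz": 0,"gripper": 0.02}

```text
time: 11.08
ee_pos: [0.447, 0.154, 0.0885]
eef_rot: [-2.367, 2.064, -0.001]
force: [4.2, -1.1, 4.1]
finger_gap: 0.032
grip_force: 40.1
```

```bash
python3 - <<'E'
from h import *
o=get_obs(); print(o["grip_force"],o["finger_gap"]); rel([-.2695,-.1005,.09])
print("pulled",np.linalg.norm(o["ee_pos"][:2]-[.454,.106]))
E
```

```text
40.083197127096355 0.03198356276579301
t 11.08 shift [ 0.     -0.0006 -0.0015] turn [-0.0008  0.0002 -0.0016] F [ 4.18 -1.1   4.14]
pulled 0.048551946516565095
```

Emit:
send_rows:
  commands:
    - {"ax": 0,"ay": 0,"az": 0,"tx": 0,"ty": 0,"tz": 0,"gripper": 0.04}
    - {"ax": 0,"ay": 0,"az": 0,"tx": 0,"ty": 0,"tz": 0,"gripper": 0.07}
    - {"ax": 0,"ay": 0,"az": 0,"tx": 0,"ty": 0,"tz": 0,"gripper": 0.07}
    - {"ax": 0,"ay": 0,"az": 0,"tx": 0,"ty": 0,"tz": 0,"gripper": 0.07}
    - {"ax": 0,"ay": 0,"az": 0,"tx": 0,"ty": 0,"tz": 0,"gripper": 0.07}

```text
time: 11.5
ee_pos: [0.4463, 0.1536, 0.0875]
eef_rot: [2.366, -2.065, -0.001]
force: [-0.3, 0.1, 0.8]
finger_gap: 0.0702
grip_force: 0.0
```

```bash
python3 - <<'E'
from h import *
np.set_printoptions(precision=4,suppress=True)
rel([-.2695,-.1005,.09]); print(get_obs()["finger_gap"])
R=np.array([[np.cos(p[2]),np.sin(p[2])],[-np.sin(p[2]),np.cos(p[2])]])
for n in("wrist","scene"):
    c=capture(n)
    for d in mark_of("knob",n)[:2]:
        X=w(c,d["at"]); print(n,round(d["conf"],2),X,"inst",R@(X[:2]-p[:2]))
    if n=="wrist": cv2.imwrite("pics/e.png",cv2.cvtColor(c["image"],cv2.COLOR_RGB2BGR))
E
```

```text
t 11.5 shift [-0.0003 -0.0013 -0.0025] turn [ 0.0012 -0.0002 -0.0021] F [-0.3   0.09  0.81]
0.07016007051545971
wrist 0.69 [0.4481 0.1545 0.1124] inst [-0.2699 -0.0999]
scene 0.42 [0.443  0.1575 0.1099] inst [-0.2735 -0.1045]
```

View pics/e.png

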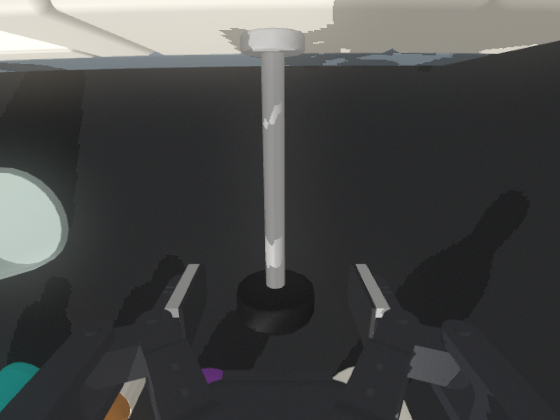

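The wrist view shows the knob at (275,300), clear of both open pads, and the network puts it 48 mm out, which is the last click. Now I'll wait about 2.3 s with the fingers off.

Emit:
send_rows:
  commands:
    - {"ax": 0,"ay": 0,"az": 0,"tx": 0,"ty": 0,"tz": 0,"gripper": 0.07}
    - {"ax": 0,"ay": 0,"az": 0,"tx": 0,"ty": 0,"tz": 0,"gripper": 0.07}
    - {"ax": 0,"ay": 0,"az": 0,"tx": 0,"ty": 0,"tz": 0,"gripper": 0.07}
    - {"ax": 0,"ay": 0,"az": 0,"tx": 0,"ty": 0,"tz": 0,"gripper": 0.07}
    - {"ax": 0,"ay": 0,"az": 0,"tx": 0,"ty": 0,"tz": 0,"gripper": 0.07}
    - {"ax": 0,"ay": 0,"az": 0,"tx": 0,"ty": 0,"tz": 0,"gripper": 0.07}
    - {"ax": 0,"ay": 0,"az": 0,"tx": 0,"ty": 0,"tz": 0,"gripper": 0.07}
    - {"ax": 0,"ay": 0,"az": 0,"tx": 0,"ty": 0,"tz": 0,"gripper": 0.07}
    - {"ax": 0,"ay": 0,"az": 0,"tx": 0,"ty": 0,"tz": 0,"gripper": 0.07}
    - {"ax": 0,"ay": 0,"az": 0,"tx": 0,"ty": 0,"tz": 0,"gripper": 0.07}
    - {"ax": 0,"ay": 0,"az": 0,"tx": 0,"ty": 0,"tz": 0,"gripper": 0.07}
    - {"ax": 0,"ay": 0,"az": 0,"tx": 0,"ty": 0,"tz": 0,"gripper": 0.07}

```text
time: 12.7
ee_pos: [0.4467, 0.1538, 0.088]
eef_rot: [-2.367, 2.065, 0.0]
force: [0.5, 0.2, 0.3]
finger_gap: 0.0702
grip_force: 0.0
```

Emit:
send_rows:
  commands:
    - {"ax": 0,"ay": 0,"az": 0,"tx": 0,"ty": 0,"tz": 0,"gripper": 0.07}
    - {"ax": 0,"ay": 0,"az": 0,"tx": 0,"ty": 0,"tz": 0,"gripper": 0.07}
    - {"ax": 0,"ay": 0,"az": 0,"tx": 0,"ty": 0,"tz": 0,"gripper": 0.07}
    - {"ax": 0,"ay": 0,"az": 0,"tx": 0,"ty": 0,"tz": 0,"gripper": 0.07}
    - {"ax": 0,"ay": 0,"az": 0,"tx": 0,"ty": 0,"tz": 0,"gripper": 0.07}
    - {"ax": 0,"ay": 0,"az": 0,"tx": 0,"ty": 0,"tz": 0,"gripper": 0.07}
    - {"ax": 0,"ay": 0,"az": 0,"tx": 0,"ty": 0,"tz": 0,"gripper": 0.07}
    - {"ax": 0,"ay": 0,"az": 0,"tx": 0,"ty": 0,"tz": 0,"gripper": 0.07}
    - {"ax": 0,"ay": 0,"az": 0,"tx": 0,"ty": 0,"tz": 0,"gripper": 0.07}
    - {"ax": 0,"ay": 0,"az": 0,"tx": 0,"ty": 0,"tz": 0,"gripper": 0.07}
    - {"ax": 0,"ay": 0,"az": 0,"tx": 0,"ty": 0,"tz": 0,"gripper": 0.07}
    - {"ax": 0,"ay": 0,"az": 0,"tx": 0,"ty": 0,"tz": 0,"gripper": 0.07}

```text
time: 13.7
ee_pos: [0.4467, 0.1538, 0.088]
eef_rot: [2.367, -2.065, -0.0]
force: [-1.2, 0.4, 0.5]
finger_gap: 0.0702
grip_force: 0.0
```

Emit:
send_rows:
  commands:
    - {"ax": 0,"ay": 0,"az": 0,"tx": 0,"ty": 0,"tz": 0,"gripper": 0.07}
    - {"ax": 0,"ay": 0,"az": 0,"tx": 0,"ty": 0,"tz": 0,"gripper": 0.07}
    - {"ax": 0,"ay": 0,"az": 0,"tx": 0,"ty": 0,"tz": 0,"gripper": 0.06}
    - {"ax": 0,"ay": 0,"az": 0,"tx": 0,"ty": 0,"tz": 0,"gripper": 0.04}
    - {"ax": 0,"ay": 0,"az": 0,"tx": 0,"ty": 0,"tz": 0,"gripper": 0.025}
    - {"ax": 0,"ay": 0,"az": 0,"tx": 0,"ty": 0,"tz": 0,"gripper": 0.02}
    - {"ax": 0,"ay": 0,"az": 0,"tx": 0,"ty": 0,"tz": 0,"gripper": 0.02}
    - {"ax": 0,"ay": 0,"az": 0,"tx": 0,"ty": 0,"tz": 0,"gripper": 0.02}
  grip_force: 40

```text
time: 14.37
ee_pos: [0.4471, 0.1538, 0.0883]
eef_rot: [-2.367, 2.065, -0.001]
force: [2.9, -0.4, 0.6]
finger_gap: 0.0323
grip_force: 39.7
```

Emit:
send_rows:
  commands:
    - {"ax": 0,"ay": 0,"az": 0,"tx": 0.003,"ty": 0,"tz": 0,"gripper": 0.02}
    - {"ax": 0,"ay": 0,"az": 0,"tx": 0.007,"ty": 0,"tz": 0,"gripper": 0.02}
    - {"ax": 0,"ay": 0,"az": 0,"tx": 0.011,"ty": 0,"tz": 0,"gripper": 0.02}
    - {"ax": 0,"ay": 0,"az": 0,"tx": 0.015,"ty": 0,"tz": 0,"gripper": 0.02}
    - {"ax": 0,"ay": 0,"az": 0,"tx": 0.02,"ty": 0,"tz": 0,"gripper": 0.02}
    - {"ax": 0,"ay": 0,"az": 0,"tx": 0.025,"ty": 0,"tz": 0,"gripper": 0.02}
    - {"ax": 0,"ay": 0,"az": 0,"tx": 0.03,"ty": 0,"tz": 0,"gripper": 0.02}
    - {"ax": 0,"ay": 0,"az": 0,"tx": 0.034,"ty": 0,"tz": 0,"gripper": 0.02}
    - {"ax": 0,"ay": 0,"az": 0,"tx": 0.038,"ty": 0,"tz": 0,"gripper": 0.02}
    - {"ax": 0,"ay": 0,"az": 0,"tx": 0.042,"ty": 0,"tz": 0,"gripper": 0.02}
    - {"ax": 0,"ay": 0,"az": 0,"tx": 0.045,"ty": 0,"tz": 0,"gripper": 0.02}
    - {"ax": 0,"ay": 0,"az": 0,"tx": 0.0475,"ty": 0,"tz": 0,"gripper": 0.02}

```text
time: 15.37
ee_pos: [0.454, 0.1061, 0.0883]
eef_rot: [-2.366, 2.065, -0.002]
force: [5.8, 7.9, 0.8]
finger_gap: 0.0324
grip_force: 39.9
```

Emit:
send_rows:
  commands:
    - {"ax": 0,"ay": 0,"az": 0,"tx": 0.0005,"ty": 0,"tz": 0,"gripper": 0.02}
    - {"ax": 0,"ay": 0,"az": 0,"tx": 0.001,"ty": 0,"tz": 0,"gripper": 0.02}

```text
time: 15.53
ee_pos: [0.454, 0.1062, 0.0883]
eef_rot: [-2.365, 2.064, 0.0]
force: [3.8, 6.7, 0.1]
finger_gap: 0.0318
grip_force: 39.9
```

The rod is back at its starting position and firm against the stop. Releasing and withdrawing upward.

Emit:
send_rows:
  commands:
    - {"ax": 0,"ay": 0,"az": 0,"tx": 0,"ty": 0,"tz": 0,"gripper": 0.04}
    - {"ax": 0,"ay": 0,"az": 0,"tx": 0,"ty": 0,"tz": 0,"gripper": 0.075}
    - {"ax": 0,"ay": 0,"az": 0,"tx": -0.001,"ty": 0,"tz": 0,"gripper": 0.075}
    - {"ax": 0,"ay": 0,"az": 0,"tx": -0.001,"ty": 0,"tz": 0,"gripper": 0.075}
    - {"ax": 0,"ay": 0,"az": 0,"tx": -0.001,"ty": 0,"tz": -0.025,"gripper": 0.075}
    - {"ax": 0,"ay": 0,"az": 0,"tx": -0.001,"ty": 0,"tz": -0.055,"gripper": 0.075}
    - {"ax": 0,"ay": 0,"az": 0,"tx": -0.001,"ty": 0,"tz": -0.09,"gripper": 0.075}
    - {"ax": 0,"ay": 0,"az": 0,"tx": -0.001,"ty": 0,"tz": -0.125,"gripper": 0.075}
    - {"ax": 0,"ay": 0,"az": 0,"tx": -0.001,"ty": 0,"tz": -0.14,"gripper": 0.075}
    - {"ax": 0,"ay": 0,"az": 0,"tx": -0.001,"ty": 0,"tz": -0.14,"gripper": 0.075}

```text
time: 16.37
ee_pos: [0.4544, 0.1069, 0.2327]
eef_rot: [-2.363, 2.062, -0.004]
force: [-0.5, 0.6, 0.5]
finger_gap: 0.0752
grip_force: 0.0
```

```bash
python3 - <<'E'
from h import *
np.set_printoptions(precision=4,suppress=True)
rel([-.2215,-.1005,.23])
R=np.array([[np.cos(p[2]),np.sin(p[2])],[-np.sin(p[2]),np.cos(p[2])]])
ims=[]
for n in("wrist","scene"):
    c=capture(n)
    for q in ("knob","lid_edge","white_bottle_mid","flask_mid"):
        for d in mark_of(q,n)[:1]:
            X=w(c,d["at"]); print(n,q,round(d["conf"],2),X,"inst",R@(X[:2]-p[:2]))
    ims.append(cv2.resize(cv2.cvtColor(c["image"],cv2.COLOR_RGB2BGR),(400,300)) if n=="wrist" else cv2.resize(cv2.cvtColor(c["image"][80:350,100:460],cv2.COLOR_RGB2BGR),(400,300)))
cv2.imwrite("pics/f.png",np.hstack(ims))
E
```

```text
t 16.37 shift [0.0003 0.0003 0.0027] turn [-0.0064  0.0018 -0.0022] F [-0.5   0.56  0.55]
wrist knob 0.8 [0.4535 0.1058 0.111 ] inst [-0.2208 -0.1012]
wrist lid_edge 0.89 [0.4659 0.02   0.1627] inst [-0.1341 -0.1007]
wrist white_bottle_mid 0.86 [0.3377 0.3256 0.0794] inst [-0.4545 -0.1857]
wrist flask_mid 0.67 [0.6527 0.1831 0.0732] inst [-0.27    0.1067]
scene knob 0.56 [0.4509 0.1094 0.1133] inst [-0.2248 -0.1033]
scene lid_edge 0.76 [0.4649 0.019  0.16  ] inst [-0.1333 -0.1019]
scene white_bottle_mid 0.67 [0.3402 0.3269 0.079 ] inst [-0.4554 -0.1831]
scene flask_mid 0.72 [0.6486 0.1892 0.0659] inst [-0.2766  0.1035]
```

View pics/f.png

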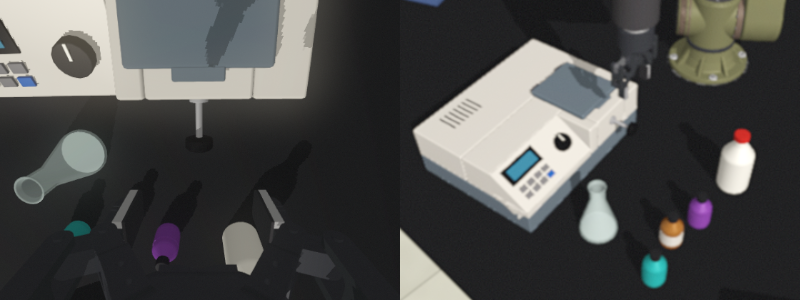

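The final views show the lid shut, the knob at home at (199,143), and the bottles and flask still standing in place. The gripper is clear of everything, so I'm handing in.

```bash
python3 -c "
from cell import *
print(finish_job())"
```

```text
the job is handed in; nothing more can be done
None
```

The job is handed in at about 16.5 s: I shut the lid gently, pulled the rod out 48 mm to its last click, let go for just over 2 s, and pushed it fully home, with the lid still shut and the bottles and flask standing where they were.

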